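# Unpark a rocker chute, send two parts down it, park it again

### The job

Take the brass weight that parks the rocker chute off the tray's yellow tail and stand it upright on the bench. Then set (do not drop) the steel gear on the white loading end of the tray and let go, so that its own weight tips the tray and it slides into the blue bin; once the tray has swung back level, send the steel ring down the same way. Finally stand the weight upright on the middle of the yellow tail again to park the tray; never let it topple, and leave the other things on the bench where they are.

Things in the scene. Friction and masses are not known exactly. Their poses are not given: they have to be found in the camera images.
- stand: Fixed stand of the rocker chute: grey base plate 240 x 170 mm, two aluminium cheeks 145 mm high, 70 to 78 mm to either side of the middle. Origin on the bench under the pivot; z up; its x points along the chute towards the blue bin, its y lies along the pivot axis. The pivot is 130 mm above the origin. It carries the tray and the bin.
- tray (a joint): Tilt of the rocking tray about the pivot, rad: 0 = level, resting on its stop (home); grows as the bin end goes down; 0.62 = fully tipped. A built-in counterweight (about 0.03 N m) and an oil damper swing it back home within about 1 to 2 s when it is empty, and a part of 0.1 kg or more set on the loading end tips it. With the brass weight on the tail it does not tip.
- pan (a point): Middle of the tray's loading end, on its upper surface (136 mm above the bench when level), 60 mm from the pivot towards the bin, framed by thin blue lines. x towards the bin, z off the surface. The loading end is a white slippery floor 120 mm wide between side walls that rise 12 mm above it, and runs from 80 mm before this point (pivot side) to 70 mm beyond it (open mouth). Parts slide only once the tray is tipped by some 0.1 to 0.2 rad.
- tail (a point): Where the parking weight stands: on the upper surface of the tray's yellow tail, 65 mm from the pivot on the side away from the bin (136 mm above the bench when level). The tail plate is 70 mm wide and ends 40 mm beyond this point in a lip 6 mm high. Axes as pan.
- bin: Blue open bin fixed to the stand under the tray's mouth, 170 mm (its x, away from the tray) x 160 mm, walls 48 mm high, far wall 85 mm. Origin: centre of its underside, on the bench; its floor is 4 mm thick; axes as the stand's.
- weight: Brass parking weight, 0.32 kg: cylinder 40 mm in diameter and 28 mm high, neck, then a knob 20 mm in diameter from 40 to 58 mm height. Origin: centre of its underside; z up. Starts standing on the tail.
- gear: Steel spur gear lying flat, 52 mm in diameter over the teeth, teeth 14 mm high, hub to 20 mm (only the toothed part can be gripped), 0.19 kg. Origin: centre of its underside.
- steel_ring: Plain steel ring lying flat, 45 mm in diameter, 18 mm high, 0.14 kg. Origin: centre of its underside.
- brass_bush: Flanged brass bush, 30 mm wide and 30 high (bystander). Origin: centre of its underside.
- hex_piece: Plain steel hexagon, 28x32 mm, 22 high (bystander). Origin: centre of its underside.
- oil_bottle: White oil bottle with red nozzle, 42 mm wide, 126 high (bystander). Origin: centre of its underside.
- screw_box: Brown cardboard box, 45x64 mm, 41 high (bystander). Origin: centre of its underside.
- tape_roll: Roll of black tape, 63 mm wide, 18 high (bystander). Origin: centre of its underside.
- spanner: Steel spanner, 29x164 mm, 6 high, long along its y (bystander). Origin: centre of its underside.
Not all that is in view belongs to the job. Of the things that look like the weight, the middle-sized one is meant.

How it is judged (in metres and radians):
On the way, in this order (a step that is already met when the one before it is completed fails the run):
1. the weight stands upright on the bench, let go (height (world z) of weight below 0.01 m and angle between weight's own z axis and vertical below 0.1 rad and contact force between the fingers and weight below 0.05 N), for 0.2 s.
2. the gear, let go and alone on the tray, tips it by its own weight with the robot off the chute (value of joint tray above 0.3 rad and x of gear in the frame of pan between -0.085 and 0.075 m and y of gear in the frame of pan between -0.065 and 0.065 m and z of gear in the frame of pan between -0.006 and 0.02 m and contact force between the fingers and gear below 0.05 N and contact force between each of the arm, the fingers and stand below 0.05 N and height (world z) of steel_ring below 0.05 m).
3. the gear is in the bin and the tray has swung back level (x of gear in the frame of bin between -0.085 and 0.085 m and y of gear in the frame of bin between -0.08 and 0.08 m and z of gear in the frame of bin between -0.005 and 0.05 m and value of joint tray below 0.04 rad), for 0.1 s.
4. the ring, let go on the tray, tips it by its own weight with the robot off the chute (value of joint tray above 0.3 rad and x of steel_ring in the frame of pan between -0.085 and 0.075 m and y of steel_ring in the frame of pan between -0.065 and 0.065 m and z of steel_ring in the frame of pan between -0.006 and 0.02 m and contact force between the fingers and steel_ring below 0.05 N and contact force between each of the arm, the fingers and stand below 0.05 N and height (world z) of weight below 0.01 m and angle between weight's own z axis and vertical below 0.1 rad).
5. gear and ring are in the bin, the tray is level again (all of step 3 and x of steel_ring in the frame of bin between -0.085 and 0.085 m and y of steel_ring in the frame of bin between -0.08 and 0.08 m and z of steel_ring in the frame of bin between -0.005 and 0.05 m), for 0.1 s.
At the end, for the whole second after the job is handed in: Gear and ring lie at rest in the blue bin; the tray is level (under 0.04 rad); the brass weight stands upright (within 0.1 rad) and at rest on the yellow tail, within 25 mm of its mark along and across, and is let go (all of step 5 and x of weight in the frame of tail between -0.025 and 0.025 m and y of weight in the frame of tail between -0.025 and 0.025 m and z of weight in the frame of tail between -0.006 and 0.006 m and angle between weight's own z axis and vertical below 0.1 rad and linear speed of each of gear, steel_ring, weight below 0.02 m/s and contact force between the fingers and weight below 0.05 N); the robot touches nothing.
It fails at once if a bystander is shifted by more than 30 mm (distance of any of brass_bush, hex_piece, oil_bottle, screw_box, tape_roll, spanner from where it was at the start of the episode above 0.03 m).
It fails at once if the weight topples (tilts beyond 0.8 rad) (angle between weight's own z axis and vertical above 0.8 rad).
It fails at once if gear or ring is dropped on the level tray (arrives faster than 0.6 m/s) ((value of joint tray below 0.05 rad and linear speed of gear above 0.6 m/s and x of gear in the frame of pan between -0.07 and 0.07 m and y of gear in the frame of pan between -0.06 and 0.06 m and z of gear in the frame of pan between -0.01 and 0.01 m) or (value of joint tray below 0.05 rad and linear speed of steel_ring above 0.6 m/s and x of steel_ring in the frame of pan between -0.07 and 0.07 m and y of steel_ring in the frame of pan between -0.06 and 0.06 m and z of steel_ring in the frame of pan between -0.01 and 0.01 m)).
It also fails if it takes over 72 s, if anything falls off the work surface, if the arm or the gripper's body presses on something with over 40 N, if the wrist force passes 120 N, or if a joint passes its speed limit or range.

### The arm

A 6-joint arm with a two-finger parallel gripper is mounted at the origin on a cart in front of the work surface, level with it; the furniture and walls round the work are solid. World frame = base frame: x ahead of the robot, y to its left, z up, the work surface at z = 0. Lengths are in mm, angles in rad, forces in N, time in s.
With the tool pointing down it reaches from about 350 to 975 mm from the base axis. Payload 7.1 kg.
Tool frame: the origin (TCP) lies at the very end of the fingers, on their centre line; the grasp point (between the pads) lies 19 mm behind it (ctrl.grasp_offset is the distance from the TCP to the grasp point, in mm); z points along the fingers, y is the line along which they close (so a half turn about z gives the same grasp; the last joint's range is limited). The gripper opens to 88 mm and grips with 3 to 60 N. Pads are 20 mm wide; open, the fingers measure 115 mm over their backs; the gripper's body (75 mm by 178 mm) begins 61 mm behind the grasp point.
Start: joints at [-0.019, 0.423, 1.63, -0, 1.089, -0.019], TCP at [624.984, 0.026, 222.675] pointing down, gripper open.
Joint ranges: [-3, 3], [-0.9, 2.11], [0.09, 2.58], [-1.31, 4.45], [0.11, 2.69], [-2.54, 2.54]. Speed limits (rad/s): [2.39, 2.39, 3.01, 3.14, 3.14, 3.14].

### API

Orientations are given as a rotation vector (axis times angle).
In Python, from workcell import ctrl, viewer, ticket, models gives the robot as it stands.
- The arm moves only by the tool play_rows, never from a script. Its arguments are lists of equal length, an entry for each row: "dp": the shift along the world's x, y, z in mm, a list of three; "yaw": the turn about the world's z in degrees. In form: {"dp": [[tx, ty, tz], ...], "yaw": [yaw, ...]}. A call has 1 to 8 rows; each row shifts and turns the commanded pose from where the row before left it; what a row does not reach is not made up. A row lasts 1/12 s, in which the tool goes at most 41.7 mm and 7.16 degrees, less where a joint would pass 70% of its speed; a pose out of reach is approached as far as the arm can. A call is refused whole if a number of a shift passes 41.7 or a number of a turn 7.16, either way. A call with a gripper value outside its range is refused whole. "gripper" is the closure, from 0 (fully open) to 1 (shut), set as the call begins (left out, the last holds). The fingers move at their own pace and stop on an object; the grip force is fixed at half the most. Time passes only in rows, so rows that do not move let the fingers close. It gives the time, the measured TCP pose, the force, the opening and the grip force at its end, in the units of the state.
- ctrl.get_obs(): the state, without advancing time (a new reading comes with each control period).
- viewer.get_image(name): name is "scene" or "side" or "wrist"; returns a dict with "pixels" (384x512x3 uint8, red, green, blue), "range_z" (384x512 float32, mm along the optical axis (not along the pixel's ray), 0 where there is no reading), "fx", "fy", "cx", "cy" (pixels), "dist_coeffs" ([k1, k2, p1, p2, k3] as OpenCV has them; the pictures are not rectified), "T" (4x4, takes a point from camera to world coordinates); the wrist camera has in their place "hand_eye" (4x4, takes a point from camera to tool coordinates, whose origin is the TCP and whose axes are the flange's). Camera axes: x right, y up, looking along -z (the intrinsics and any distortion apply to the point x, -y, -z); pixel columns grow to the right and rows downward; lengths in mm; the calibration is good to about 2 mm. A picture is of the moment at which its call begins: read the wrist's pose just before it.
- ticket.close_job(): hands the job in; it is judged then, once.
Trained networks look in a picture, given as the dict that the camera call returned (one of the last four; its "shot" number tells which), for a name from the list of things; names that differ only in an ending like _2 or _b are one class to them, and where a whole thing is asked for, a point or a joint stands for the part that bears it (a point fixed in the world has none). Each returns a list of dicts, best first, with "conf" (0 to 1); they miss things now and then, are a little off and sometimes report something else, mostly with a low value. They report only what shows in the picture. A call takes as long as a camera call. They do not tell look-alikes from the thing itself.
- models.look_for(picture, name): "bbox" ([centre column, centre row, width, height] in pixels, round what is visible of it).
- models.landmark_of(picture, name): "location" ([column, row] in pixels: a listed point, or the origin of a listed thing).
The state is a dict: "t": time; "qpos": joint angles; "qvel": joint speeds; "joint_torque": joint torques, N m; "ee_pos": TCP position; "orientation": TCP orientation; "ft_force": force on the tool from outside, world axes, zero at the start; "moment": the same for the moment, N m; "width": finger opening in mm; "grasp_force": force on a finger pad.
Only numpy, scipy, OpenCV 4.12 (cv2) and the standard library are available. Lean on these libraries where they do the work, as an engineer would, in place of code of your own. Each camera call takes 0.05 s, during which the arm holds its last target. There are 200 camera calls.

## Working session

There is one attempt and no reset: what is moved stays moved. The work goes in short steps, Python scripts to look and compute and a tool call to move; the robot and the scene stay as the last step left them, time stands still between calls to the robot, and variables do not carry over. Pictures are saved under pics/ and viewed, at most 10 in all, crops included, and the job is handed in when it is done.

Besides the shell and the picture viewer there is one more tool, called after "Call:" as name(argument=value, ...) on one line, values as JSON. play_rows: Moves the arm, as the interface text tells. Its arguments: {"type":"object","properties":{"dp":{"type":"array"},"yaw":{"type":"array"},"gripper":{"type":"number"}},"required":["dp","yaw"]}

```bash
mkdir -p pics; cat > h.py <<'E'
import numpy as np, cv2
from workcell import ctrl, viewer, ticket, models
from scipy.spatial.transform import Rotation as R
def cam(name):
    o=ctrl.get_obs(); p=viewer.get_image(name)
    if 'T' in p: T=np.array(p['T'])
    else:
        W=np.eye(4); W[:3,:3]=R.from_rotvec(o['orientation']).as_matrix(); W[:3,3]=o['ee_pos']; T=W@np.array(p['hand_eye'])
    p['TT']=T
    return p
def ray(p,uv):
    K=np.array([[p['fx'],0,p['cx']],[0,p['fy'],p['cy']],[0,0,1.]])
    n=cv2.undistortPoints(np.array([[uv]],float),K,np.array(p['dist_coeffs'],float))[0,0]
    d=p['TT'][:3,:3]@np.array([n[0],-n[1],-1.]); return p['TT'][:3,3],d
def atz(p,uv,z):
    c,d=ray(p,uv); return c+d*(z-c[2])/d[2]
def depth(p,uv):
    c,d=ray(p,uv); u,v=int(round(uv[0])),int(round(uv[1]))
    return c+d*float(p['range_z'][v,u])
def cloud(p):
    K=np.array([[p['fx'],0,p['cx']],[0,p['fy'],p['cy']],[0,0,1.]])
    v,u=np.mgrid[:384,:512]; uv=np.stack([u,v],-1).reshape(-1,1,2).astype(float)
    n=cv2.undistortPoints(uv,K,np.array(p['dist_coeffs'],float))[:,0]
    z=p['range_z'].reshape(-1,1); P=np.c_[n[:,:1]*z,-n[:,1:]*z,-z]
    P=P@p['TT'][:3,:3].T+p['TT'][:3,3]; P[z[:,0]==0]=np.nan
    return P.reshape(384,512,3)
def save(p,f,crop=None,s=1):
    im=p['pixels'][...,::-1]
    if crop: a,b,c,d=crop; im=im[b:d,a:c]
    cv2.imwrite('pics/'+f,cv2.resize(im,None,fx=s,fy=s,interpolation=cv2.INTER_CUBIC))
E
python3 - <<'E'
from h import *
print(ctrl.grasp_offset)
names=['stand','pan','tail','bin','weight','gear','steel_ring','brass_bush','hex_piece','oil_bottle','screw_box','tape_roll','spanner']
ims=[]
for c in ['scene','side']:
    p=cam(c); ims.append(p['pixels'][...,::-1])
    print(c,p['TT'][:3,3].round())
    for n in names:
        for r in models.landmark_of(p,n)[:3]:
            if r['conf']>.3:
                z=136 if n in('pan','tail') else 0
                print(n,round(r['conf'],2),np.round(r['location']),atz(p,r['location'],z).round(), [np.round(b['bbox']) for b in models.look_for(p,n)[:3]] if n in('weight','gear','steel_ring') else '')
for i,n in zip(ims,'ab'): cv2.imwrite(f'pics/{n}0.png',cv2.resize(i,None,fx=1.55,fy=1.55))
E
```

```text
18.700000000000003
scene [ -60. -368.  863.]
stand 0.69 [237. 193.] [579. 221.   0.] 
pan 0.66 [215. 148.] [572. 294. 136.] 
tail 0.64 [255. 164.] [591. 163. 136.] 
bin 0.85 [190. 165.] [576. 415.   0.] 
bin 0.6 [336. 254.] [ 577. -119.    0.] 
weight 0.75 [254. 164.] [714. 267.   0.] [array([187., 220.,  21.,  30.]), array([256., 156.,  15.,  21.]), array([213., 226.,   9.,  13.])]
weight 0.59 [212. 232.] [424. 173.   0.] [array([187., 220.,  21.,  30.]), array([256., 156.,  15.,  21.]), array([213., 226.,   9.,  13.])]
gear 0.68 [347. 220.] [697. -81.  -0.] [array([258., 257.,  20.,  21.])]
gear 0.58 [256. 258.] [435.  28.   0.] [array([258., 257.,  20.,  21.])]
steel_ring 0.72 [294. 281.] [443. -85.   0.] [array([294., 281.,  18.,  25.])]
brass_bush 0.58 [338. 254.] [ 583. -123.    0.] 
hex_piece 0.59 [287. 233.] [553.  18.   0.] 
hex_piece 0.55 [214. 147.] [692. 421.  -0.] 
hex_piece 0.37 [384. 241.] [ 696. -194.    0.] 
oil_bottle 0.62 [382. 243.] [ 689. -192.    0.] 
screw_box 0.86 [349. 222.] [695. -88.   0.] 
screw_box 0.6 [294. 281.] [444. -84.  -0.] 
tape_roll 0.72 [312. 20
[... 363 characters left out ...]
 0.] [array([280., 262.,  24.,  36.]), array([231., 181.,  14.,  22.])]
weight 0.58 [179. 277.] [571. 407.   0.] [array([280., 262.,  24.,  36.]), array([231., 181.,  14.,  22.])]
weight 0.57 [280. 270.] [390. 233.   0.] [array([280., 262.,  24.,  36.]), array([231., 181.,  14.,  22.])]
steel_ring 0.64 [324. 221.] [432. -75.   0.] []
brass_bush 0.48 [290. 205.] [ 579. -113.    0.] 
hex_piece 0.62 [273. 221.] [554.  19.   0.] 
oil_bottle 0.86 [279. 184.] [ 705. -241.    0.] 
screw_box 0.6 [254. 195.] [ 716. -104.    0.] 
tape_roll 0.66 [273. 223.] [550.  29.   0.] 
tape_roll 0.46 [236. 208.] [703.  14.   0.] 
spanner 0.84 [245. 304.] [380. 393.   0.] 
spanner 0.43 [308. 232.] [433.  18.   0.]
```

View pics/a0.png

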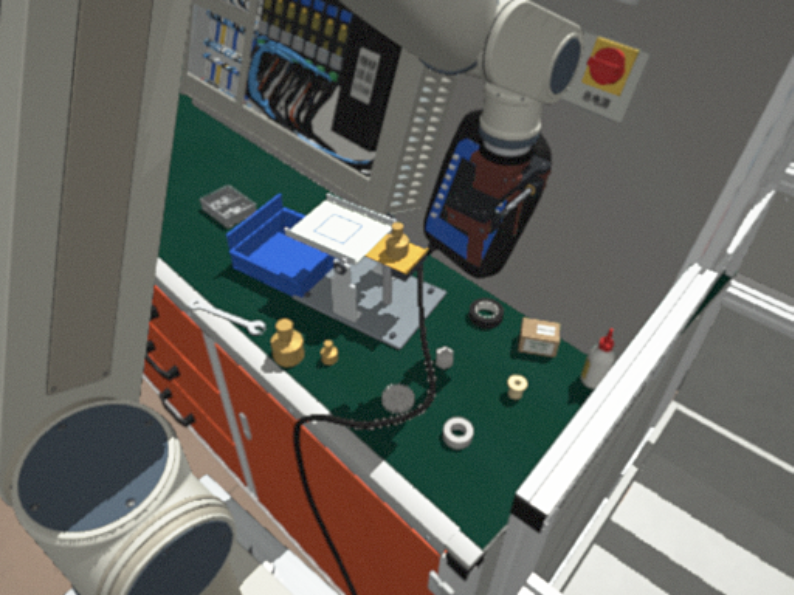

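View pics/b0.png

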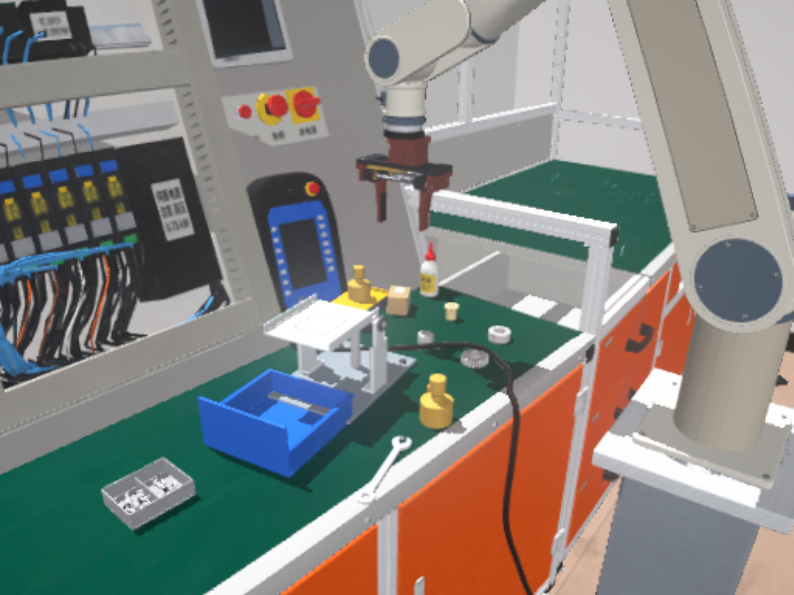

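Scene view (original pixels): three brass look-alikes. They are a large one on the bench at (187,220), a small one on the bench at (213,228), and a middle-sized one on the yellow tail at (255,157), which is the one I want. The gear is at (257,257). The white ring is at (295,280), not the black tape roll at (313,202). A cable runs past the gear and ring. Next I'll do close measurements from depth.

```bash
python3 - <<'E'
from h import *
W=cam('wrist'); print('wrist cam',W['TT'][:3,3].round(),(-W['TT'][:3,2]).round(2))
for c in ['scene','side']:
    p=cam(c); C=cloud(p); px=p['pixels'].astype(int); hsv=cv2.cvtColor(p['pixels'],cv2.COLOR_RGB2HSV)
    x,y,z=C[...,0],C[...,1],C[...,2]
    reg=(x>450)&(x<720)&(y>60)&(y<380)
    for nm,zl,zh,ex in [('floor',131,140,1),('wall',144,151,1)]:
        m=reg&(z>zl)&(z<zh); Q=C[m]; print(c,nm,len(Q),np.round(cv2.minAreaRect(Q[:,:2].astype(np.float32)),1) if 0 else cv2.minAreaRect(Q[:,:2].astype(np.float32)), np.median(Q[:,2]))
    yel=(hsv[...,0]>18)&(hsv[...,0]<30)&(hsv[...,1]>150)
    m=reg&(z>125)&(z<142)&yel; print('tail',m.sum(),cv2.minAreaRect(C[m][:,:2].astype(np.float32)))
    m=reg&(z>150)&(z<215)&(hsv[...,0]>12)&(hsv[...,0]<32)&(hsv[...,1]>80); print('weight',m.sum(),np.nanmin(C[m],0).round(),np.nanmax(C[m],0).round(),C[m].mean(0).round())
    for nm,(a,b),r in [('gear',(435,28),45),('ring',(440,-82),40),('big',(390,235),45),('sm',(424,173),30),('hex',(553,18),30)]:
        m=(np.hypot(x-a,y-b)<r)&(z>6)&(z<90); Q=C[m]
        if len(Q): print(nm,len(Q),np.percentile(Q,[2,98],axis=0).round().tolist(),cv2.minEnclosingCircle(Q[:,:2].astype(np.float32)))
    # cable: dark elevated points
    m=(px.sum(2)<130)&(x>330)&(x<720)&(y>-60)&(y<160)&(z>2)
    Q=C[m]; print('cable',len(Q),Q[::max(1,len(Q)//25)].round().tolist())
    save(p,c+'1.png',(150,110,350,300),4) if c=='scene' else 0
E
```

```text
wrist cam [625.  66. 385.] [ 0.   -0.24 -0.97]
scene floor 1998 ((609.5885620117188, 245.4005889892578), (221.1975555419922, 237.9188690185547), 8.927593231201172) 136.50946556537792
scene wall 284 ((610.8275146484375, 244.96408081054688), (214.98828125, 235.39015197753906), 7.576999664306641) 147.3084557964142
tail 335 ((595.3055419921875, 165.02877807617188), (71.15512084960938, 82.6163330078125), 7.022045135498047)
weight 220 [576. 147. 150.] [617. 186. 197.] [592. 162. 170.]
gear 359 [[402.0, -14.0, 7.0], [457.0, 50.0, 21.0]] ((429.9790954589844, 17.052345275878906), 36.95864486694336)
ring 234 [[421.0, -108.0, 7.0], [464.0, -66.0, 21.0]] ((442.3056945800781, -85.97976684570312), 23.641220092773438)
big 458 [[360.0, 208.0, 9.0], [408.0, 251.0, 79.0]] ((385.76995849609375, 232.384033203125), 27.168134689331055)
sm 118 [[413.0, 161.0, 7.0], [437.0, 185.0, 41.0]] ((424.79644775390625, 173.44766235351562), 15.153166770935059)
hex 118 [[530.0, 5.0, 7.0], [562.0, 36.0, 25.0]] ((545.35888671875, 23.149612426757812), 19.994163513183594)
cable 2479 [[366.0, 50.0, 648.0], [587.0, 4.0, 402.
[... 842 characters left out ...]
5), (69.5798110961914, 82.82898712158203), 7.626147747039795)
weight 193 [578. 151. 150.] [617. 190. 196.] [594. 173. 170.]
gear 218 [[398.0, -13.0, 6.0], [459.0, 52.0, 22.0]] ((431.2210388183594, 16.757381439208984), 37.66578674316406)
ring 128 [[423.0, -109.0, 7.0], [465.0, -63.0, 21.0]] ((446.10223388671875, -84.7795639038086), 25.569692611694336)
big 548 [[363.0, 219.0, 8.0], [410.0, 261.0, 79.0]] ((388.10992431640625, 235.30526733398438), 27.701316833496094)
sm 9 [[435.0, 179.0, 13.0], [441.0, 187.0, 21.0]] ((437.90911865234375, 182.46011352539062), 5.345983028411865)
hex 89 [[530.0, 8.0, 7.0], [565.0, 41.0, 25.0]] ((547.0687255859375, 22.556737899780273), 22.168041229248047)
cable 0 []
```

View pics/scene1.png

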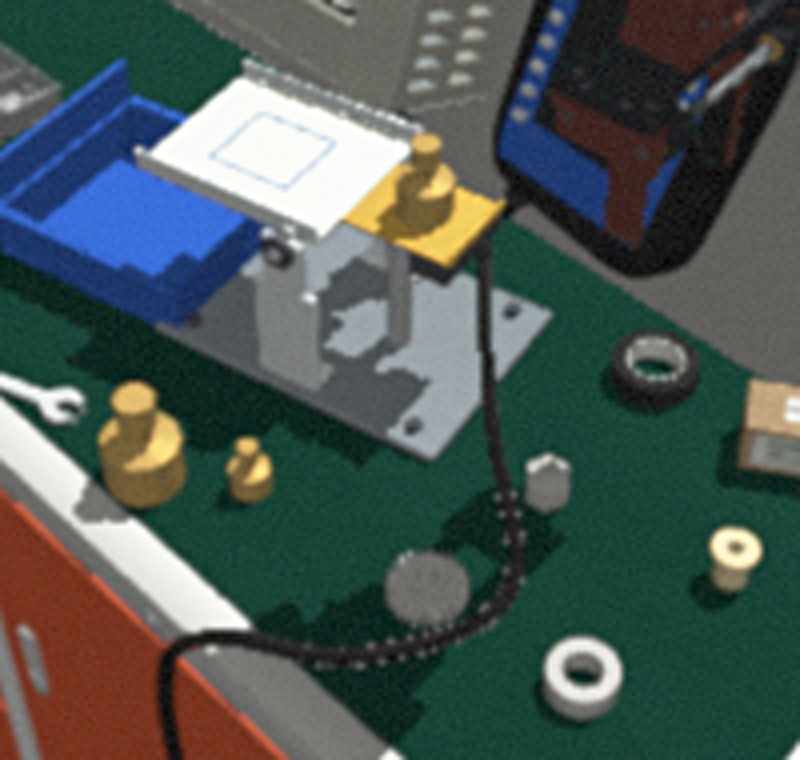

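The crop shows the middle-sized weight alone on the yellow tail (scene pixel 256,157), and the cable lying on the bench beside the gear. I'll move so the wrist camera can look at it.

Call:
play_rows(dp=[[-7,0,30],[-7,30,30],[-7,40,20],[-7,40,0],[0,40,0],[0,0,0],[0,0,0]], yaw=[0,0,0,0,0,0,0])

```text
t: 2.58
ee_pos: [597.4, 147.8, 300.2]
orientation: [2.217, 2.225, 0.0]
ft_force: [0.7, 0.4, -0.2]
width: 87.7
grasp_force: 0.0
```

```bash
cat > m.py <<'E'
from h import *
def look(names,f=None):
    p=cam('wrist'); C=cloud(p)
    o=ctrl.get_obs(); print('tcp',np.round(o['ee_pos'],1),'R y',R.from_rotvec(o['orientation']).as_matrix()[:,1].round(3),'t',o['t'],'w',o['width'])
    for n,z in names:
        for r in models.landmark_of(p,n)[:2]:
            if r['conf']>.3: print(n,round(r['conf'],2),np.round(r['location']),atz(p,r['location'],z).round(1))
    if f: save(p,f)
    return p,C
def band(C,c,r,zl,zh):
    m=(np.hypot(C[...,0]-c[0],C[...,1]-c[1])<r)&(C[...,2]>zl)&(C[...,2]<zh); return C[m],m
def circ(Q):
    A=np.c_[2*Q[:,:2],np.ones(len(Q))]; s=np.linalg.lstsq(A,(Q[:,:2]**2).sum(1),rcond=None)[0]
    return s[:2],np.sqrt(s[2]+s[0]**2+s[1]**2)
E
python3 - <<'E'
from m import *
p,C=look([('weight',136),('tail',136),('pan',136),('stand',0)],'w1.png')
Q,_=band(C,(596,166),25,188,200); print('knob',len(Q),Q[:,:2].mean(0),cv2.minEnclosingCircle(Q[:,:2].astype(np.float32)),np.median(Q[:,2]))
Q,_=band(C,(596,166),30,155,170); print('body',len(Q),cv2.minEnclosingCircle(Q[:,:2].astype(np.float32)),np.median(Q[:,2]))
hsv=cv2.cvtColor(p['pixels'],cv2.COLOR_RGB2HSV)
m=(hsv[...,0]>18)&(hsv[...,0]<30)&(hsv[...,1]>150)&(C[...,2]>125)&(C[...,2]<145)
print('tail',m.sum(),cv2.minAreaRect(C[m][:,:2].astype(np.float32)),np.median(C[m][:,2]))
E
```

```text
tcp [597.6 146.4 300. ] R y [ 1.     0.002 -0.   ] t 2.6333 w 87.73703037823573
weight 0.69 [255. 163.] [597.1 164.7 136. ]
weight 0.6 [126. 108.] [454.2 225.5 136. ]
pan 0.8 [239.  48.] [579.8 285.7 136. ]
pan 0.67 [229. 237.] [564.5  73.2 136. ]
stand 0.7 [250. 114.] [588.  221.2   0. ]
knob 341 [598.86007476 166.46664691] ((598.9515380859375, 166.02471923828125), 9.909625053405762) 193.98716432929234
body 733 ((598.9271240234375, 166.0594482421875), 19.92961311340332) 164.96630193438176
tail 3262 ((660.2847900390625, 173.39300537109375), (196.65701293945312, 83.93616485595703), 7.5208282470703125) 136.1137782801167
```

View pics/w1.png

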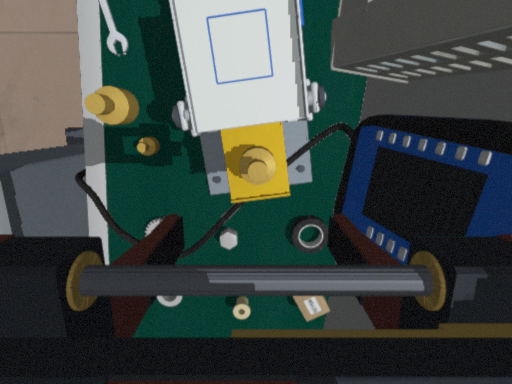

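The wrist view shows the weight at pixel (257,163) on the tail, the pan frame at (239,48), and the pendant on the right. I'll check the pendant's clearance and the tray frame numerically.

```bash
python3 - <<'E'
from m import *
p,C=look([])
x,y,z=[C[...,i] for i in range(3)]
m=(y>30)&(y<300)&(x<760)&(x>640)&(z>160)&(z<420); Q=C[m]
for zl in range(160,420,40):
    q=Q[(Q[:,2]>=zl)&(Q[:,2]<zl+40)]
    if len(q): print(zl,len(q),'xmin',np.percentile(q[:,0],1).round(), 'y',np.percentile(q[:,1],[1,99]).round())
hsv=cv2.cvtColor(p['pixels'],cv2.COLOR_RGB2HSV)
m=(hsv[...,0]>18)&(hsv[...,0]<30)&(hsv[...,1]>150)&(z>130)&(z<142)&(x<650)&(y>100)&(y<230)
print('tail',m.sum(),cv2.minAreaRect(C[m][:,:2].astype(np.float32)))
m=(hsv[...,0]>100)&(hsv[...,0]<125)&(hsv[...,1]>70)&(z>130)&(z<142)&(x<660)&(x>500)&(y>220)
print('frame',m.sum(),cv2.minAreaRect(C[m][:,:2].astype(np.float32)))
E
```

```text
tcp [597.9 144.6 300. ] R y [ 1.    -0.002 -0.   ] t 2.8833 w 87.44604444713048
160 3731 xmin 700.0 y [ 62. 299.]
200 2654 xmin 714.0 y [265. 299.]
240 2508 xmin 728.0 y [265. 287.]
280 565 xmin 641.0 y [135. 273.]
320 1585 xmin 641.0 y [135. 156.]
360 5549 xmin 640.0 y [135. 178.]
400 6579 xmin 640.0 y [162. 178.]
tail 3238 ((597.198974609375, 165.42095947265625), (69.84404754638672, 83.6873779296875), 7.812954902648926)
frame 425 ((555.2271728515625, 279.9081726074219), (122.30866241455078, 73.04486846923828), 16.131023406982422)
```

Call:
play_rows(dp=[[0,0,0],[0,0,0]], yaw=[0,0])

```text
t: 3.05
ee_pos: [597.9, 145.1, 300.1]
orientation: [-2.223, -2.22, 0.0]
ft_force: [0.2, 0.2, 0.5]
width: 87.9
grasp_force: 0.0
```

```bash
python3 - <<'E'
from m import *
for i in range(3):
    o=ctrl.get_obs(); print(o['t'],o['ee_pos'],o['qpos'],o['qvel'])
    viewer.get_image('scene')
E
```

```text
3.05 [597.87963998 145.11084122 300.09578587] [2.18754400e-01 3.32746840e-01 1.57828614e+00 1.52670287e-05
 1.23072047e+00 2.19961046e-01] [ 6.69464523e-03 -1.41959653e-03 -6.83840204e-06  1.28510248e-03
 -1.40662755e-03  4.94718097e-04]
3.1 [597.87188051 145.28205916 300.11007846] [ 2.19050262e-01  3.32762752e-01  1.57823030e+00 -2.98813247e-05
  1.23071106e+00  2.19954701e-01] [ 0.00641674 -0.00066317 -0.00105499  0.00182016  0.0005686   0.00110065]
3.15 [597.85546037 145.46449704 300.12238819] [2.19326055e-01 3.32751694e-01 1.57821752e+00 1.11746091e-05
 1.23064702e+00 2.20000937e-01] [4.83242357e-03 1.88127154e-03 1.02927466e-03 1.59306002e-03
 1.08597586e-03 9.20254769e-05]
```

Call:
play_rows(dp=[[1,6,-30],[0,6,-30],[0,6,-20],[0,0,-10],[0,0,0]], yaw=[0,0,0,0,0], gripper=0.35)

```text
t: 3.62
ee_pos: [597.3, 163.7, 207.7]
orientation: [-2.219, -2.221, 0.006]
ft_force: [-0.5, -1.1, -0.0]
width: 58.9
grasp_force: 0.0
```

Call:
play_rows(dp=[[0,0,0],[0,0,0],[0,0,0]], yaw=[0,0,0])

```text
t: 3.87
ee_pos: [599.8, 163.9, 211.9]
orientation: [2.221, 2.22, 0.004]
ft_force: [0.3, 0.1, -0.5]
width: 57.7
grasp_force: 0.0
```

Call:
play_rows(dp=[[0,0,-12],[0,0,-12],[0,0,-10],[0,0,-6],[0,0,-2],[0,0,0],[0,0,0],[0,0,0]], yaw=[0,0,0,0,0,0,0,0])

```text
t: 4.53
ee_pos: [599.1, 164.0, 168.5]
orientation: [2.221, 2.221, 0.001]
ft_force: [0.8, -0.0, 1.1]
width: 57.3
grasp_force: 0.0
```

```bash
python3 - <<'E'
from m import *
p,C=look([])
Q,_=band(C,(599,166),25,186,200); print('knob',len(Q),Q[:,:2].mean(0),cv2.minEnclosingCircle(Q[:,:2].astype(np.float32)),np.median(Q[:,2]))
E
```

```text
tcp [599.1 164.  168.6] R y [1.    0.    0.001] t 4.5833 w 57.257630927953734
knob 1207 [598.9042011 167.2405247] ((598.6868896484375, 165.91287231445312), 10.222107887268066) 193.96560359562483
```

Good: it's within 2 mm. Nudging y by 2 mm, then gripping.

Call:
play_rows(dp=[[0,2,0],[0,0,0],[0,0,0],[0,0,0]], yaw=[0,0,0,0])

```text
t: 4.92
ee_pos: [598.8, 166.0, 168.3]
orientation: [2.221, 2.221, 0.0]
ft_force: [-0.7, -1.1, 0.1]
width: 57.1
grasp_force: 0.0
```

Call:
play_rows(dp=[[0,0,0],[0,0,0],[0,0,0],[0,0,0],[0,0,0],[0,0,0],[0,0,0],[0,0,0]], yaw=[0,0,0,0,0,0,0,0], gripper=1.0)

```text
t: 5.58
ee_pos: [598.9, 165.9, 168.2]
orientation: [2.221, 2.221, 0.0]
ft_force: [1.6, -0.3, -0.3]
width: 19.4
grasp_force: 30.0
```

Call:
play_rows(dp=[[0,0,6],[0,0,14],[0,0,20],[0,0,20],[-10,-6,10],[-20,-10,0],[-25,-12,0],[-25,-12,0]], yaw=[0,0,0,0,0,0,0,0])

```text
t: 6.25
ee_pos: [517.6, 125.5, 238.2]
orientation: [-2.221, -2.222, 0.0]
ft_force: [-1.4, -1.0, -2.8]
width: 19.1
grasp_force: 30.0
```

Call:
play_rows(dp=[[-25,-12,0],[-20,-10,0],[-14,-4,0],[-5,0,0],[0,0,0],[0,0,0],[0,0,0]], yaw=[0,0,0,0,0,0,0])

```text
t: 6.83
ee_pos: [455.9, 100.3, 238.4]
orientation: [2.221, 2.221, 0.001]
ft_force: [0.4, -0.4, -2.7]
width: 18.9
grasp_force: 30.0
```

Descending to TCP z ≈ 32.

Call:
play_rows(dp=[[0,0,-20],[0,0,-35],[0,0,-40],[0,0,-40],[0,0,-30],[0,0,-15],[0,0,-8],[0,0,0]], yaw=[0,0,0,0,0,0,0,0])

```text
t: 7.5
ee_pos: [454.6, 100.0, 48.4]
orientation: [-2.22, -2.22, 0.004]
ft_force: [-0.1, -0.6, -2.3]
width: 19.0
grasp_force: 30.0
```

Call:
play_rows(dp=[[0,0,0],[0,0,-5],[0,0,-5],[0,0,-3],[0,0,0],[0,0,0],[0,0,0]], yaw=[0,0,0,0,0,0,0])

```text
t: 8.08
ee_pos: [454.9, 99.9, 37.4]
orientation: [2.221, 2.221, 0.001]
ft_force: [0.5, -0.9, -2.6]
width: 18.7
grasp_force: 30.0
```

Call:
play_rows(dp=[[0,0,-2],[0,0,-2],[0,0,-1],[0,0,0],[0,0,0]], yaw=[0,0,0,0,0])

```text
t: 8.5
ee_pos: [454.8, 99.9, 32.1]
orientation: [-2.221, -2.221, 0.0]
ft_force: [0.2, -0.3, -2.2]
width: 19.2
grasp_force: 30.0
```

Call:
play_rows(dp=[[0,0,-0.7],[0,0,0],[0,0,0]], yaw=[0,0,0])

```text
t: 8.75
ee_pos: [454.9, 99.9, 32.0]
orientation: [2.221, 2.221, 0.0]
ft_force: [-2.3, -0.8, 7.4]
width: 19.3
grasp_force: 30.0
```

It's touching the bench. Releasing and rising.

Call:
play_rows(dp=[[0,0,0],[0,0,0],[0,0,0],[0,0,0]], yaw=[0,0,0,0], gripper=0.35)

```text
t: 9.08
ee_pos: [454.8, 99.9, 31.4]
orientation: [2.221, 2.221, 0.0]
ft_force: [0.0, 0.4, 0.2]
width: 42.1
grasp_force: 0.0
```

Call:
play_rows(dp=[[0,0,15],[0,0,35],[0,0,40],[-4,-20,40],[-4,-30,40],[-4,-30,20],[-4,-10,0],[0,0,0]], yaw=[0,0,0,0,0,0,0,0])

```text
t: 9.75
ee_pos: [439.5, 15.0, 212.5]
orientation: [2.224, 2.217, 0.002]
ft_force: [0.2, -0.5, -0.4]
width: 57.1
grasp_force: 0.0
```

```bash
python3 - <<'E'
from m import *
p,C=look([('weight',0),('gear',0),('steel_ring',0)],'w2.png')
Q,_=band(C,(455,100),20,48,66); print('knob',len(Q),Q[:,:2].mean(0),np.median(Q[:,2]))
Q,m=band(C,(435,28),22,10.5,25); print('gear',len(Q),cv2.minEnclosingCircle(Q[:,:2].astype(np.float32)))
E
```

```text
tcp [439.1  15.9 211.4] R y [ 1.    -0.003 -0.   ] t 9.8 w 57.29508820546069
weight 0.96 [246.  38.] [428.6 175.2   0. ]
weight 0.62 [268. 103.] [455.1 100.5   0. ]
steel_ring 0.64 [263. 243.] [449.6 -90.1   0. ]
steel_ring 0.64 [465.   4.] [684.3 209.8   0. ]
knob 287 [454.50356048  99.81637213] 58.08225257258971
gear 821 ((435.0460510253906, 27.97336769104004), 21.94093132019043)
```

View pics/w2.png

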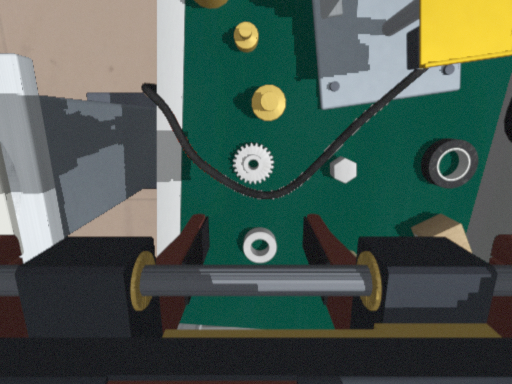

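The view shows the weight standing at (268,103), the gear at (253,163), and the cable curving below the gear with about 20 mm clearance. Closing along x avoids the cable.

```bash
python3 - <<'E'
from m import *
p,C=look([])
print(atz(p,(253,163),17).round(1))
hsv=cv2.cvtColor(p['pixels'],cv2.COLOR_RGB2HSV)
for n,uv,z in [('gear',(253,163),14),('ring',(260,245),18)]:
    m=((hsv[...,1]<70)&(hsv[...,2]>70)).astype(np.uint8); k=np.zeros_like(m); cv2.circle(k,uv,26,1,-1)
    cn=max(cv2.findContours(m*k,cv2.RETR_EXTERNAL,cv2.CHAIN_APPROX_NONE)[0],key=cv2.contourArea)
    w=np.array([atz(p,tuple(map(float,q)),z)[:2] for q in cn[:,0]],np.float32)
    print(n,len(w),cv2.minEnclosingCircle(w),circ(w))
    Q=C[(m*k>0)&(C[...,2]>6)&(C[...,2]<25)]; print(cv2.minEnclosingCircle(Q[:,:2].astype(np.float32)),np.median(Q[:,2]),Q[:,2].max())
E
```

```text
tcp [439.1  17.3 210.4] R y [ 1.     0.001 -0.003] t 10.0 w 56.81374810435064
[435.1  29.9  17. ]
gear 151 ((436.7204284667969, 26.483102798461914), 26.948789596557617) (array([436.71053902,  26.44040481]), np.float64(25.138326796521294))
((433.9808349609375, 23.744346618652344), 29.734859466552734) 14.19868147705995 22.056703503041206
ring 100 ((445.0818176269531, -85.14744567871094), 26.49799919128418) (array([444.91617117, -85.08181123]), np.float64(24.590334010430354))
((444.3774719238281, -86.96833801269531), 22.85674285888672) 17.681907607456594 20.13399140541793
```

Call:
play_rows(dp=[[0,0,-20],[-1,5,-35],[-1,5,-35],[0,0,-35],[0,0,-15],[0,0,-5],[0,0,0],[0,0,0]], yaw=[0,0,0,0,0,0,0,0], gripper=0.2)

```text
t: 10.67
ee_pos: [437.9, 26.9, 66.8]
orientation: [-2.22, -2.222, 0.001]
ft_force: [-0.5, -0.3, 0.4]
width: 70.4
grasp_force: 0.0
```

Call:
play_rows(dp=[[0,0,0],[0,0,0]], yaw=[0,0])

```text
t: 10.83
ee_pos: [438.7, 26.6, 67.9]
orientation: [2.22, 2.221, 0.003]
ft_force: [0.8, 0.0, -0.5]
width: 70.8
grasp_force: 0.0
```

```bash
python3 - <<'E'
from m import *
p,C=look([('gear',0)])
save(p,'w3.png')
hsv=cv2.cvtColor(p['pixels'],cv2.COLOR_RGB2HSV)
Q,_=band(C,(436,27.5),32,8,30); print(len(Q),Q.mean(0),np.percentile(Q,[2,98],axis=0).round(1).tolist())
Q,_=band(C,(436,27.5),20,18,26); print('hub',len(Q),cv2.minEnclosingCircle(Q[:,:2].astype(np.float32)))
E
```

```text
tcp [438.6  26.5  67.9] R y [1.    0.    0.002] t 10.8833 w 70.48366504993105
gear 0.69 [253. 202.] [436.8  25.5   0. ]
2695 [436.51289187  27.8021379   14.9754028 ] [[414.1, 5.0, 9.5], [458.9, 49.1, 20.9]]
hub 495 ((436.5536193847656, 26.21996307373047), 12.120657920837402)
```

View pics/w3.png

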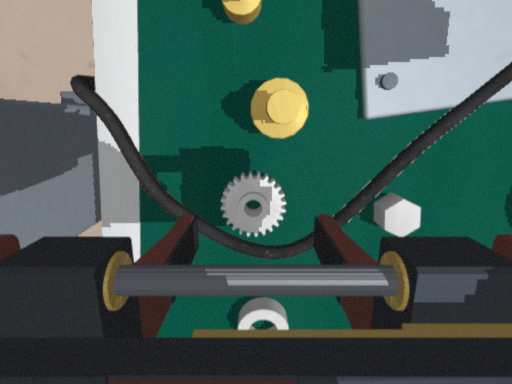

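The gear is at (253,203) and the cable passes near the lower left. I'll turn the fingers 10° clockwise to get more clearance, then descend.

Call:
play_rows(dp=[[-1,0,0],[-1,1,-10],[0,0,-15],[0,0,-15],[0,0,-10],[0,0,-4],[0,0,0],[0,0,0]], yaw=[-5,-5,0,0,0,0,0,0], gripper=0.27)

```text
t: 11.6
ee_pos: [435.9, 27.4, 13.1]
orientation: [2.407, 2.019, 0.0]
ft_force: [-0.1, 0.6, 0.1]
width: 63.8
grasp_force: 0.0
```

Call:
play_rows(dp=[[0,0,0],[0,0,0]], yaw=[0,0])

```text
t: 11.77
ee_pos: [436.2, 27.5, 13.4]
orientation: [2.406, 2.019, 0.001]
ft_force: [-0.5, 1.0, 0.3]
width: 64.0
grasp_force: 0.0
```

Call:
play_rows(dp=[[0,0,-4],[0,0,-4],[0,0,-2],[0,0,0],[0,0,0]], yaw=[0,0,0,0,0])

```text
t: 12.18
ee_pos: [435.5, 27.4, 2.6]
orientation: [-2.406, -2.019, 0.001]
ft_force: [-0.1, 0.3, 0.1]
width: 64.4
grasp_force: 0.0
```

Call:
play_rows(dp=[[0,0,0],[0,0,0],[0,0,0],[0,0,0],[0,0,0]], yaw=[0,0,0,0,0], gripper=1.0)

```text
t: 12.6
ee_pos: [435.9, 27.4, 2.8]
orientation: [2.406, 2.019, 0.0]
ft_force: [1.0, -0.3, -1.8]
width: 50.7
grasp_force: 30.0
```

The gear is gripped. Lifting and carrying it to the pan (about 581, 287), turning +17.5° to align with the tray.

Call:
play_rows(dp=[[0,0,8],[0,0,25],[0,0,40],[0,0,40],[0,0,40],[0,0,35],[0,0,15],[0,0,0]], yaw=[0,0,0,0,0,0,0,0])

```text
t: 13.27
ee_pos: [437.7, 27.5, 209.9]
orientation: [2.403, 2.016, 0.009]
ft_force: [0.8, 0.4, -1.6]
width: 50.6
grasp_force: 30.0
```

Call:
play_rows(dp=[[10,15,0],[18,30,0],[20,34,0],[20,34,0],[20,36,0],[20,36,0],[18,34,0],[12,24,0]], yaw=[0,5,5,5,2.5,0,0,0])

```text
t: 13.93
ee_pos: [573.8, 273.0, 203.5]
orientation: [-2.069, -2.362, 0.003]
ft_force: [0.2, -0.8, -1.8]
width: 50.4
grasp_force: 30.0
```

Call:
play_rows(dp=[[5,12,0],[2,5,0],[0,0,0],[0,0,0],[0,0,0],[0,0,0]], yaw=[0,0,0,0,0,0])

```text
t: 14.43
ee_pos: [580.3, 286.0, 205.9]
orientation: [-2.073, -2.361, 0.001]
ft_force: [-0.6, 0.2, -1.3]
width: 50.4
grasp_force: 30.0
```

```bash
python3 - <<'E'
from m import *
p,C=look([('pan',136),('gear',200)])
p2=cam('scene')
for n,z in [('pan',136),('gear',190),('weight',0)]:
    print(n,[(round(r['conf'],2),np.round(r['location']),atz(p2,r['location'],z).round()) for r in models.landmark_of(p2,n)[:2]])
E
```

```text
tcp [580.5 286.2 206. ] R y [ 0.992  0.129 -0.   ] t 14.4833 w 50.53927571144519
gear 0.73 [254. 232.] [579.8 282.7 200. ]
pan [(0.79, array([216., 147.]), array([578., 294., 136.])), (0.62, array([214., 129.]), array([633., 354., 136.]))]
gear []
weight [(0.74, array([187., 226.]), array([396., 239.,  -0.])), (0.59, array([213., 151.]), array([673., 407.,   0.]))]
```

Call:
play_rows(dp=[[0,0,-10],[0,0,-15],[0,0,-15],[0,0,-10],[0,0,-5],[0,0,-3],[0,0,0],[0,0,0]], yaw=[0,0,0,0,0,0,0,0])

```text
t: 15.45
ee_pos: [581.0, 287.6, 148.1]
orientation: [2.071, 2.362, 0.001]
ft_force: [0.8, 0.3, -2.5]
width: 51.0
grasp_force: 30.0
```

Call:
play_rows(dp=[[0,0,0],[0,0,0],[0,0,0]], yaw=[0,0,0])

```text
t: 15.7
ee_pos: [581.1, 287.6, 148.5]
orientation: [2.071, 2.362, 0.002]
ft_force: [-0.3, 0.2, -2.0]
width: 50.9
grasp_force: 30.0
```

Call:
play_rows(dp=[[0,0,-4],[0,0,-3],[0,0,-1.2],[0,0,0],[0,0,0],[0,0,0]], yaw=[0,0,0,0,0,0])

```text
t: 16.2
ee_pos: [580.7, 287.5, 139.6]
orientation: [-2.071, -2.362, 0.0]
ft_force: [-0.2, -0.0, -1.9]
width: 51.1
grasp_force: 30.0
```

Call:
play_rows(dp=[[0,0,0],[0,0,0],[0,0,0],[0,0,0],[0,0,0],[0,0,0]], yaw=[0,0,0,0,0,0], gripper=0.15)

```text
t: 16.7
ee_pos: [580.8, 287.5, 139.7]
orientation: [2.071, 2.362, 0.0]
ft_force: [0.4, -1.4, -0.3]
width: 74.7
grasp_force: 0.0
```

```bash
python3 - <<'E'
from m import *
p,C=look([('gear',136),('pan',136)])
p2=cam('side'); save(p2,'s2.png',(120,140,320,320),3)
print(models.landmark_of(p2,'gear')[:2])
E
```

```text
tcp [580.8 287.5 139.7] R y [0.991 0.131 0.   ] t 16.75 w 74.25217523592065
gear 0.67 [252.  64.] [566.6 381.1 136. ]
gear 0.64 [254.  99.] [570.  363.5 136. ]
pan 0.59 [257. 222.] [581. 292. 136.]
[{'location': [191.9, 266.6], 'conf': 0.85}]
```

View pics/s2.png

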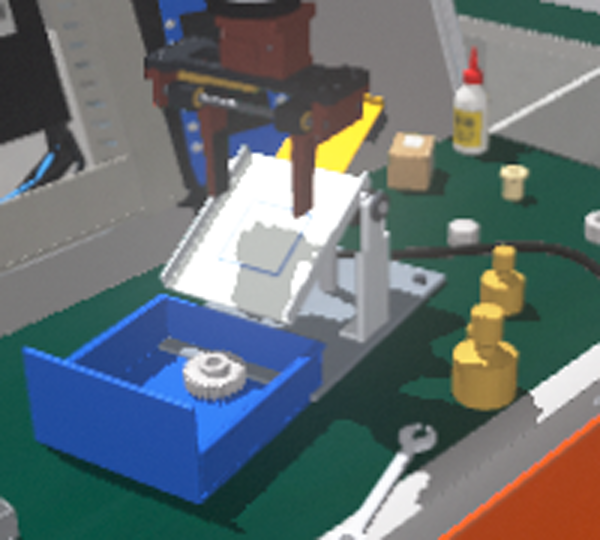

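The side view shows the gear in the bin (crop 215,373), the tray fully tipped and the fingers clear of it. I'll rise now and head for the ring.

Call:
play_rows(dp=[[0,0,20],[0,0,35],[0,0,35],[-8,-20,10],[-14,-36,0],[-16,-40,0],[-16,-40,0],[-16,-40,0]], yaw=[0,0,0,0,0,0,0,0])

```text
t: 17.62
ee_pos: [511.3, 114.1, 239.7]
orientation: [2.07, 2.363, 0.0]
ft_force: [0.4, -1.1, -0.6]
width: 74.5
grasp_force: 0.0
```

Call:
play_rows(dp=[[-16,-40,0],[-16,-40,0],[-14,-40,0],[-10,-40,0],[-8,-30,0],[-4,-12,0],[0,0,0],[0,0,0]], yaw=[-4,-4,0,0,0,0,0,0])

```text
t: 18.28
ee_pos: [445.6, -83.7, 239.8]
orientation: [2.233, 2.209, 0.001]
ft_force: [-0.7, -0.1, -0.3]
width: 74.7
grasp_force: 0.0
```

```bash
python3 - <<'E'
from m import *
p,C=look([('steel_ring',0)])
Q,_=band(C,(445,-86),40,10,25); print(len(Q),cv2.minEnclosingCircle(Q[:,:2].astype(np.float32)),np.median(Q[:,2]),np.percentile(Q,[1,99],axis=0).round(1).tolist())
p2=cam('side'); c2=cloud(p2)
print(models.landmark_of(p2,'gear')[:1])
m=(c2[...,0]>540)&(c2[...,0]<630)&(c2[...,1]>230)&(c2[...,1]<345)&(c2[...,2]>50)&(c2[...,2]<142); print('tray z', np.percentile(c2[m][:,2],[5,50,95]))
E
```

```text
tcp [445.8 -83.1 239.7] R y [ 1.    -0.009  0.   ] t 18.3333 w 74.60391267494137
steel_ring 0.83 [256. 172.] [445.7 -90.2   0. ]
steel_ring 0.4 [439.  86.] [690.9  23.1   0. ]
598 ((444.9447326660156, -87.17078399658203), 22.497289657592773) 17.959938055744033 [[424.1, -108.5, 11.0], [466.6, -65.2, 19.8]]
[{'location': [193.2, 269.6], 'conf': 0.65}]
tray z [135.68918669 137.23336743 138.68105396]
```

The tray is level again and the ring is at (445, -87). Descending to it.

Call:
play_rows(dp=[[0,-2,-25],[0,-2,-40],[0,0,-40],[0,0,-40],[0,0,-35],[0,0,-20],[0,0,-8],[0,0,0]], yaw=[0,0,0,0,0,0,0,0], gripper=0.27)

```text
t: 19.15
ee_pos: [444.7, -86.3, 30.0]
orientation: [-2.227, -2.211, 0.003]
ft_force: [0.9, -0.2, 0.7]
width: 64.4
grasp_force: 0.0
```

Call:
play_rows(dp=[[0,0,0],[0,0,0],[0,0,0]], yaw=[0,0,0])

```text
t: 19.4
ee_pos: [446.8, -87.4, 33.0]
orientation: [2.229, 2.21, 0.003]
ft_force: [-0.8, -0.3, 0.8]
width: 64.1
grasp_force: 0.0
```

```bash
python3 - <<'E'
from m import *
p,C=look([])
Q,_=band(C,(445,-87),32,10,25); print(len(Q),cv2.minEnclosingCircle(Q[:,:2].astype(np.float32)),np.median(Q[:,2]))
E
```

```text
tcp [446.7 -87.5  33. ] R y [ 1.    -0.009  0.003] t 19.45 w 63.86485736701718
2622 ((444.98406982421875, -87.53577423095703), 22.76185417175293) 17.955071309449792
```

Call:
play_rows(dp=[[-1,0,-10],[0,0,-10],[0,0,-6],[0,0,-3],[0,0,0],[0,0,0],[0,0,0]], yaw=[0,0,0,0,0,0,0])

```text
t: 20.03
ee_pos: [444.6, -87.4, 2.5]
orientation: [-2.231, -2.212, 0.0]
ft_force: [-0.0, -1.0, 0.8]
width: 64.1
grasp_force: 0.0
```

Call:
play_rows(dp=[[0,0,0],[0,0,0],[0,0,0],[0,0,0],[0,0,0],[0,0,0]], yaw=[0,0,0,0,0,0], gripper=1.0)

```text
t: 20.53
ee_pos: [444.8, -87.3, 2.8]
orientation: [2.231, 2.212, 0.0]
ft_force: [0.3, 0.2, 2.6]
width: 43.6
grasp_force: 30.0
```

The ring is gripped. Carrying it to the pan.

Call:
play_rows(dp=[[0,0,8],[0,0,25],[0,0,40],[0,0,40],[0,0,40],[0,0,35],[0,15,15],[8,30,0]], yaw=[0,0,0,0,0,0,0,0])

```text
t: 21.2
ee_pos: [453.9, -43.7, 210.1]
orientation: [2.23, 2.204, 0.006]
ft_force: [1.1, -0.0, -1.4]
width: 43.7
grasp_force: 30.0
```

Call:
play_rows(dp=[[13,38,0],[15,38,0],[15,38,0],[15,38,0],[15,38,0],[15,38,0],[15,38,0],[12,32,0]], yaw=[4,4,0,0,0,0,0,0])

```text
t: 21.87
ee_pos: [567.7, 258.2, 205.8]
orientation: [-2.07, -2.363, -0.0]
ft_force: [0.8, 0.2, -1.3]
width: 44.0
grasp_force: 30.0
```

Call:
play_rows(dp=[[8,20,0],[4,10,0],[2,4,0],[0,0,0],[0,0,0],[0,0,0],[0,0,0]], yaw=[0,0,0,0,0,0,0])

```text
t: 22.45
ee_pos: [581.3, 288.3, 205.8]
orientation: [-2.073, -2.36, 0.001]
ft_force: [-0.2, -0.0, -2.7]
width: 44.2
grasp_force: 30.0
```

Call:
play_rows(dp=[[0,0,-10],[0,0,-15],[0,0,-15],[0,0,-10],[0,0,-5],[0,0,-3],[0,0,0],[0,0,0]], yaw=[0,0,0,0,0,0,0,0])

```text
t: 23.12
ee_pos: [581.9, 289.8, 148.0]
orientation: [2.071, 2.362, 0.001]
ft_force: [0.5, 0.5, -0.6]
width: 43.6
grasp_force: 30.0
```

Call:
play_rows(dp=[[0,0,0],[0,0,0],[0,0,-4],[0,0,-2],[0,0,0],[0,0,0],[0,0,0]], yaw=[0,0,0,0,0,0,0])

```text
t: 23.7
ee_pos: [581.6, 289.7, 141.6]
orientation: [-2.071, -2.362, 0.0]
ft_force: [1.1, 1.2, -1.7]
width: 43.9
grasp_force: 30.0
```

Call:
play_rows(dp=[[0,0,-2],[0,0,0],[0,0,0],[0,0,0]], yaw=[0,0,0,0])

```text
t: 24.03
ee_pos: [581.6, 289.7, 139.6]
orientation: [-2.071, -2.362, 0.0]
ft_force: [0.8, -0.6, -1.5]
width: 43.6
grasp_force: 30.0
```

Call:
play_rows(dp=[[0,0,0],[0,0,0],[0,0,0],[0,0,0],[0,0,0],[0,0,0],[0,0,0]], yaw=[0,0,0,0,0,0,0], gripper=0.15)

```text
t: 24.62
ee_pos: [581.6, 289.7, 139.7]
orientation: [2.071, 2.362, 0.0]
ft_force: [0.1, -0.3, 0.3]
width: 74.2
grasp_force: 0.0
```

```bash
python3 - <<'E'
from m import *
p,C=look([])
p2=cam('side'); save(p2,'s3.png',(120,140,320,320),3)
E
```

```text
tcp [581.6 289.7 139.6] R y [0.991 0.131 0.   ] t 24.6667 w 74.85652881572005
```

View pics/s3.png

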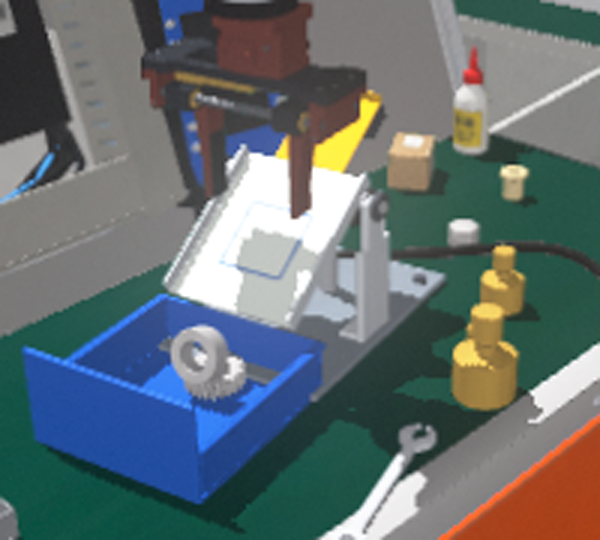

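The ring is in the bin beside the gear (crop 200,360). I'll rise and go back to the weight at (455, 100).

Call:
play_rows(dp=[[0,0,20],[0,0,35],[0,0,30],[-10,-16,10],[-20,-30,0],[-20,-30,0],[-20,-30,0],[-20,-30,0]], yaw=[0,0,0,0,0,0,0,0])

```text
t: 25.38
ee_pos: [490.4, 152.6, 234.7]
orientation: [2.071, 2.362, 0.0]
ft_force: [0.9, -0.1, -0.3]
width: 74.6
grasp_force: 0.0
```

Call:
play_rows(dp=[[-18,-26,0],[-12,-18,0],[-6,-10,0],[0,0,0],[0,0,-20],[0,0,-35],[0,0,-35],[0,0,-25]], yaw=[0,0,0,0,0,0,0,0], gripper=0.35)

```text
t: 26.05
ee_pos: [456.2, 100.6, 117.6]
orientation: [-2.071, -2.362, -0.001]
ft_force: [0.3, 0.4, 0.1]
width: 56.8
grasp_force: 0.0
```

Call:
play_rows(dp=[[0,0,-10],[0,0,0],[0,0,0],[0,0,0]], yaw=[0,0,0,0])

```text
t: 26.38
ee_pos: [457.0, 100.3, 110.8]
orientation: [2.07, 2.361, 0.003]
ft_force: [-0.3, -0.1, 0.8]
width: 57.0
grasp_force: 0.0
```

```bash
python3 - <<'E'
from m import *
p2=cam('side'); c2=cloud(p2)
for n in ['gear','steel_ring']: print(n,[(np.round(r['location']),round(r['conf'],2)) for r in models.landmark_of(p2,n)[:2]])
x,y,z=[c2[...,i] for i in range(3)]
m=(x>540)&(x<630)&(y>230)&(y<345)&(z>50)&(z<142); print('tray z', np.percentile(c2[m][:,2],[5,50,95]))
m=(x>490)&(x<640)&(y>350)&(y<480)&(z>10)&(z<90)&(cv2.cvtColor(p2['pixels'],cv2.COLOR_RGB2HSV)[...,1]<60);print('parts',np.percentile(c2[m],[2,50,98],axis=0).round())
p,C=look([])
Q,_=band(C,(455,100),25,50,66); print('knob',len(Q),cv2.minEnclosingCircle(Q[:,:2].astype(np.float32)),np.median(Q[:,2]))
E
```

```text
gear [(array([192., 266.]), 0.77)]
steel_ring [(array([176., 274.]), 0.47)]
tray z [135.67514485 137.17356854 138.73777382]
parts [[543. 352.  11.]
 [565. 375.  20.]
 [592. 414.  28.]]
tcp [456.5  99.9 110.8] R y [0.991 0.131 0.003] t 26.5833 w 57.149548038750936
knob 516 ((454.6597595214844, 99.96407318115234), 10.0020170211792) 57.91317488583313
```

The tray is level and both parts lie flat in the bin. Descending to the knob.

Call:
play_rows(dp=[[-1,0,-15],[0,0,-25],[0,0,-18],[0,0,-8],[0,0,-2],[0,0,0],[0,0,0],[0,0,0]], yaw=[0,0,0,0,0,0,0,0])

```text
t: 27.25
ee_pos: [455.4, 99.8, 42.6]
orientation: [2.071, 2.361, 0.002]
ft_force: [0.3, 0.4, -0.7]
width: 57.0
grasp_force: 0.0
```

Call:
play_rows(dp=[[0,0,-4],[0,0,-4],[0,0,-1],[0,0,0],[0,0,0]], yaw=[0,0,0,0,0])

```text
t: 27.67
ee_pos: [454.4, 99.7, 32.5]
orientation: [-2.071, -2.362, 0.0]
ft_force: [0.8, -1.2, -0.3]
width: 56.9
grasp_force: 0.0
```

Call:
play_rows(dp=[[0,0,0],[0,0,0],[0,0,0],[0,0,0],[0,0,0],[0,0,0],[0,0,0],[0,0,0]], yaw=[0,0,0,0,0,0,0,0], gripper=1.0)

```text
t: 28.33
ee_pos: [454.8, 99.7, 32.6]
orientation: [2.071, 2.362, 0.0]
ft_force: [1.7, -0.4, 0.1]
width: 19.2
grasp_force: 30.0
```

Call:
play_rows(dp=[[0,0,6],[0,0,20],[0,0,35],[0,0,40],[0,0,40],[0,0,35],[0,0,20],[0,0,6]], yaw=[0,0,0,0,0,0,0,0])

```text
t: 29.0
ee_pos: [456.1, 100.0, 238.4]
orientation: [2.069, 2.359, 0.008]
ft_force: [-0.3, 0.5, -2.5]
width: 19.3
grasp_force: 30.0
```

Call:
play_rows(dp=[[10,6,0],[22,9,0],[26,11,0],[26,12,0],[26,12,0],[20,8,0],[10,4,0],[2,2,0]], yaw=[0,0,0,0,0,0,0,0])

```text
t: 29.67
ee_pos: [597.2, 164.2, 231.7]
orientation: [-2.07, -2.361, 0.004]
ft_force: [-0.8, -0.8, -2.9]
width: 19.0
grasp_force: 30.0
```

Call:
play_rows(dp=[[0,0,0],[0,0,0],[0,0,0]], yaw=[0,0,0])

```text
t: 29.92
ee_pos: [595.3, 163.2, 234.1]
orientation: [-2.071, -2.361, 0.002]
ft_force: [-0.8, -0.3, -2.5]
width: 19.2
grasp_force: 30.0
```

Call:
play_rows(dp=[[0,0,-10],[0,0,-15],[0,0,-15],[0,0,-10],[0,0,-6],[0,0,0],[0,0,0],[0,0,0]], yaw=[0,0,0,0,0,0,0,0])

```text
t: 30.58
ee_pos: [597.1, 163.8, 179.3]
orientation: [2.071, 2.361, 0.002]
ft_force: [0.1, -0.1, -1.6]
width: 18.9
grasp_force: 30.0
```

Call:
play_rows(dp=[[0,0,0],[0,0,-3],[0,0,0],[0,0,0],[0,0,0]], yaw=[0,0,0,0,0])

```text
t: 31.0
ee_pos: [596.6, 163.7, 175.7]
orientation: [2.071, 2.362, 0.0]
ft_force: [0.5, -0.2, -2.9]
width: 18.7
grasp_force: 30.0
```

Call:
play_rows(dp=[[0,0,-3],[0,0,-2],[0,0,-1],[0,0,0],[0,0,0],[0,0,0]], yaw=[0,0,0,0,0,0])

```text
t: 31.5
ee_pos: [596.6, 163.7, 169.6]
orientation: [-2.071, -2.362, 0.0]
ft_force: [-0.3, -0.3, -2.3]
width: 18.6
grasp_force: 30.0
```

Call:
play_rows(dp=[[0,0,-0.8],[0,0,0],[0,0,0],[0,0,0]], yaw=[0,0,0,0])

```text
t: 31.83
ee_pos: [596.6, 163.7, 168.8]
orientation: [2.071, 2.362, -0.0]
ft_force: [-0.7, -0.4, -3.0]
width: 18.8
grasp_force: 30.0
```

Lowering a bit more, then releasing.

Call:
play_rows(dp=[[0,0,-0.5],[0,0,0],[0,0,0]], yaw=[0,0,0])

```text
t: 32.08
ee_pos: [596.8, 163.7, 168.6]
orientation: [2.071, 2.362, 0.001]
ft_force: [-0.4, -0.1, 0.1]
width: 18.9
grasp_force: 30.0
```

Call:
play_rows(dp=[[0,0,0],[0,0,0],[0,0,0],[0,0,0],[0,0,0],[0,0,0]], yaw=[0,0,0,0,0,0], gripper=0.35)

```text
t: 32.58
ee_pos: [596.6, 163.7, 168.3]
orientation: [2.071, 2.362, 0.0]
ft_force: [0.3, -0.1, 0.4]
width: 54.8
grasp_force: 0.0
```

Call:
play_rows(dp=[[0,0,10],[0,0,25],[0,0,35],[0,-5,35],[0,-5,25],[0,0,0],[0,0,0],[0,0,0]], yaw=[0,0,0,0,0,0,0,0])

```text
t: 33.25
ee_pos: [596.1, 153.6, 298.1]
orientation: [-2.071, -2.362, 0.001]
ft_force: [-0.4, 0.1, -0.4]
width: 57.1
grasp_force: 0.0
```

Call:
play_rows(dp=[[0,0,0],[0,0,0],[0,0,0]], yaw=[0,0,0])

```text
t: 33.5
ee_pos: [596.0, 153.7, 297.0]
orientation: [-2.07, -2.361, 0.003]
ft_force: [0.2, 0.5, 0.0]
width: 57.1
grasp_force: 0.0
```

```bash
python3 - <<'E'
from m import *
p,C=look([('weight',136)],'w4.png')
Q,_=band(C,(597,164),25,188,200); print('knob',len(Q),cv2.minEnclosingCircle(Q[:,:2].astype(np.float32)),np.median(Q[:,2]))
Q,_=band(C,(597,164),30,158,170); print('body',len(Q),cv2.minEnclosingCircle(Q[:,:2].astype(np.float32)),np.median(Q[:,2]))
hsv=cv2.cvtColor(p['pixels'],cv2.COLOR_RGB2HSV);x,y,z=[C[...,i] for i in range(3)]
m=(hsv[...,0]>18)&(hsv[...,0]<30)&(hsv[...,1]>150)&(z>130)&(z<142)&(x<650)&(y>100)&(y<230)
print('tail',cv2.minAreaRect(C[m][:,:2].astype(np.float32)),np.median(C[m][:,2]))
E
```

```text
tcp [596.2 153.7 297.2] R y [ 0.991  0.131 -0.002] t 33.55 w 57.2258283512359
weight 0.87 [131.  96.] [450. 226. 136.]
weight 0.79 [151. 134.] [473.5 188.5 136. ]
knob 349 ((596.6454467773438, 163.89593505859375), 10.038722038269043) 194.00287021247163
body 723 ((596.4931030273438, 163.9131317138672), 19.938913345336914) 164.91767766310574
tail ((597.52294921875, 165.73867797851562), (69.82073211669922, 83.17930603027344), 7.35126256942749) 136.1008196319383
```

View pics/w4.png

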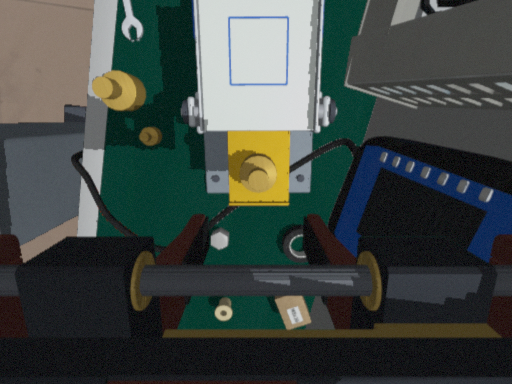

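The weight stands upright in the middle of the yellow tail (258,175), within about 2 mm of the mark, and the tray is level. Handing in.

```bash
python3 -c "
from h import *
print(ticket.close_job())"
```

```text
the job is handed in; nothing more can be done
None
```

I handed the job in at about 34 s: the gear and ring went down the chute and lie in the blue bin, the tray is level, and the weight stands upright on the yellow tail about 2 mm from its mark; the hand-in returned no verdict.

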